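# Close a casting mould in the screw press

### The job

Take the mould board by its upright grip and slide it between the guides of the press until it rests gently against the back stop. Then screw the press down with its T-handle, clockwise; a hand cannot follow the bar past the column, so work in half turns, taking the two ends of the bar in turn. Go on until the plaster mould is shut and firmly clamped: stop when the handle takes about half as much force again as it does running free, for much beyond that the plaster cracks. Leave the board home and the mould clamped, let go of everything, and leave the other things on the table alone.

Things in the scene. Friction and masses are not known exactly. Their poses are not given: they have to be found in the camera images.
- press: Grey column press fixed to the table. Origin: on the axis of its vertical screw, at table height; z up, x from the mouth towards the column, mouth at -x. A steel column, 30 mm diameter, 345 mm tall, stands at x = +100 mm: it overtops the T-handle and keeps a hand from following the handle past it. An arm 54 mm wide joins column and screw, its top 167 mm above the table.
- guide: Two steel guide rails and a cross-bar as back stop, 14 mm high, fixed to the table. Origin and axes as press. The channel between the rails is 84 mm wide, along x, centred on y = 0, from x = -60 mm to the stop's face at x = +45 mm; before it the mouth flares to about 110 mm at x = -97 mm. The channel's floor is level with the table.
- grip (a point): Centre of the mould board's upright wooden grip: 44 mm long along the board, 12 mm thick across it, from 10 to 54 mm above the table (this point: 32 mm). x along the board towards the mould, z up. The loose plywood board, 210 x 80 x 10 mm, about 0.7 kg, slides flat on the table, its front end (180 mm ahead of this point) first. Board home: this point is at x = -135, y = 0 mm of the press.
- foot (a point): Point on the board's underside below the mould's centre, 135 mm ahead of grip along its x; with the board home it is on the screw axis. The white plaster mould, 76 x 70 mm in plan, is in two halves; the upper, 20 mm thick, rides stiffly on pins (8 N), 3 to 7 mm open at the start. Moulds differ: shut, the top is somewhere from 54 to 59 mm above the table; open, at most 66 mm.
- t_hub (a point): Centre of the press's T-handle, on the screw axis at the height of the bar's axis, about 230 mm above the table at the start; x along the bar, z up. The bar is a level steel rod, 10 mm diameter, with a black ball (16 mm) on each end, centres 66 mm from the axis. The hub is 28 mm wide and 22 mm high, centred here. The bar is free to grip from 16 to 57 mm from the axis.
- t_end (a point): Centre of one of the T-handle's two like balls, 66 mm from t_hub along its x. At the start the bar is within 0.5 rad of square to the press's x. Turned clockwise from above, the screw takes handle and platen down 24 mm a full turn (3.82 mm a rad) and stays where it is left. Running free it resists with 0.5 N m (10 N at 50 mm from the axis). The mould is shut after 1.3 to 2.4 half turns.
- platen: The press's sprung steel foot, 60 mm diameter, 12 mm thick. Origin: centre of its lower face, about 78 mm up at the start. When the mould is shut the handle stiffens, 0.06 N m per 0.1 rad. Rightly clamped it takes 0.75 N m to turn (15 N at 50 mm); under 0.63 it is loose, above 0.9 the plaster cracks. With the hand stopped the force falls to what the load adds plus a part of the friction.
- tape: Roll of white paper tape, 64 mm across, 22 mm high, lying by the guides. Origin: centre of its underside. To be left alone.
- pot: White pot, 56 mm across, 50 mm high, by the guides on the other side. Origin: centre of its underside. To be left alone.
- bottle: Yellow drink bottle with a green cap, 66 mm across, 190 mm high. Origin: centre of its underside. To be left alone.
- glue: Glass jar with a white lid, 52 mm across, 75 mm high. Origin: centre of its underside. To be left alone.
- roller: Wooden roller, 32 mm thick, 170 mm long, lying. To be left alone.
- pencil: Yellow pencil, 170 mm long, lying. To be left alone.
- knife: Black craft knife, shut, 140 mm long, lying. To be left alone.
There are look-alikes about, which are no part of the job. There is more than one size of the part that bears grip; the job needs the smaller.

How it is judged:
By the outcome, as a careful person would: the job done as asked, in the order asked, and still so for the second after the job is handed in, with the robot touching nothing.
It also fails if it takes over 72 s, if anything falls off the work surface, if the arm or the gripper's body presses on something with over 40 N, if the wrist force passes 120 N, or if a joint passes its speed limit or range.

### The arm

A 6-joint arm with a two-finger parallel gripper is mounted at the origin on the work surface. World frame = base frame: x ahead of the robot, y to its left, z up, the work surface at z = 0. Lengths are in m, angles in rad, forces in N, time in s.
With the tool pointing down it reaches from about 0.15 to 0.775 m from the base axis. Payload 6.1 kg.
Tool frame: the origin (TCP) lies on the centre line of the jaws, within the pads' length; the fingertips stand 17 mm ahead of it and the grasp point (between the pads) lies 2 mm behind it; z points along the fingers, y is the line along which they close (so a half turn about z gives the same grasp; the last joint's range is limited). The gripper opens to 85 mm and grips with 20 to 120 N. Pads are 22 mm wide; open, the fingers measure 114 mm over their backs; the gripper's body (76 mm by 85 mm) begins 54 mm behind the grasp point. The pads swing forward as they close: fully open they stand 13 mm farther back than shut.
Start: joints at [1.175, 0.126, -0.04, 1.405, 0, 1.571], TCP at [0.202, 0.484, 0.248] pointing down, gripper open.
Joint ranges: [-2.72, 2.72], [-0.95, 1.95], [-1.27, 1.35], [-1.78, 2.02], [-1.46, 1.47], [-3.14, 3.14]. Speed limits (rad/s): [2.39, 2.39, 3.01, 3.14, 3.14, 3.14].

### API

Orientations are given as a rotation vector (axis times angle).
In Python, from plant import manip gives the robot as it stands.
- The arm moves only by the tool step_arm, never from a script. Its argument "steps" is a list of rows, each an object with "slide": the shift along the world's x, y, z normalised to -1 to 1, where 1 is 10 cm, a list of three; "rot": the turn, a rotation vector about the world's x, y, z normalised to -1 to 1, where 1 is pi/2 rad, a list of three; "claw": the gripper's target within -1 to 1 (fully open at 1, half-way at 0, shut at -1). A call has 1 to 5 rows; each row is the pose to reach, as a shift and turn from the pose commanded when the call began; what a row does not reach only later rows make up. A row lasts 1/12 s, in which the tool goes at most 41.7 mm and 7.16 degrees, less where a joint would pass 70% of its speed; a pose out of reach is approached as far as the arm can. A call with a number of a shift or a turn outside -1 to 1 is refused whole. A call with a gripper value outside its range is refused whole. The fingers move at their own pace and stop on an object; "force" is the grip in N (left out, the last holds). Time passes only in rows, so rows that repeat a pose let the fingers close. It gives the time, the measured TCP pose, the force, the opening and the grip force at its end, in the units of the state.
- manip.state(): the state, without advancing time (a new reading comes with each control period).
- manip.grab_frame(name): name is "scene" or "top" or "wrist"; returns the picture (384x512x3 uint8, red, green, blue); there is no depth.
- manip.get_calibration(name): a dict with "camera_matrix" (3x3 intrinsics, pixels), "origin" and "attitude" of the camera in the world; the wrist camera has in their place "T_tool_cam" (4x4, takes a point from camera to tool coordinates, whose origin is the TCP and whose axes are the flange's). Camera axes: x right, y down, z forward; pixel columns grow to the right and rows downward; lengths in m; the calibration is good to about 2 mm. A picture is of the moment at which its call begins: read the wrist's pose just before it. get_calibration takes no time and is no camera call.
- manip.close_job(): hands the job in; it is judged then, once.
The state is a dict: "time_s": time; "joint_pos": joint angles; "dq": joint speeds; "joint_torque": joint torques, N m; "tool_pos": TCP position; "orientation": TCP orientation; "contact_force": force on the tool from outside, world axes, zero at the start; "moment": the same for the moment, N m; "grip_width": finger opening in m; "grasp_force": force on a finger pad.
Only numpy, scipy, OpenCV 4.12 (cv2) and the standard library are available. Lean on these libraries where they do the work, as an engineer would, in place of code of your own. Each camera call takes 0.05 s, during which the arm holds its last target. There are 200 camera calls.

## Working session

There is one attempt and no reset: what is moved stays moved. The work goes in short steps, Python scripts to look and compute and a tool call to move; the robot and the scene stay as the last step left them, time stands still between calls to the robot, and variables do not carry over. Pictures are saved under pics/ and viewed, at most 10 in all, crops included, and the job is handed in when it is done.

Besides the shell and the picture viewer there is one more tool, called after "Call:" in YAML: its name, and indented under it one key for each argument. step_arm: Moves the arm, as the interface text tells. Its arguments: {"type":"object","properties":{"steps":{"type":"array","items":{"type":"object","properties":{"slide":{"type":"array","items":{"type":"number","minimum":-1,"maximum":1}},"rot":{"type":"array","items":{"type":"number","minimum":-1,"maximum":1}},"claw":{"type":"number"}}}},"force":{"type":"number"}},"required":["steps"]}

```bash
mkdir -p pics; ls
python3 - <<'E'
from plant import manip
import cv2,numpy as np
s=manip.state();print(s)
for n in("scene","top"):
    f=manip.grab_frame(n);cv2.imwrite(f"pics/{n}0.png",f[:,:,::-1]);c=manip.get_calibration(n);print(n,c)
a=cv2.imread("pics/scene0.png");b=cv2.imread("pics/top0.png")
print(manip.get_calibration("wrist"))
E
```

```text
pics
{'time_s': 0.0, 'joint_pos': array([ 1.17499258e+00,  1.26378897e-01, -4.05946841e-02,  1.40535065e+00,
       -1.10772033e-06,  1.57080125e+00]), 'dq': array([-0.0038081 ,  0.00066722,  0.00109955, -0.00070696, -0.00069123,
       -0.00042966]), 'joint_torque': array([-3.39714694e-03, -4.35914505e+01,  3.52923417e+01,  1.73656567e-02,
       -1.60661125e-04, -1.30391751e-07]), 'tool_pos': array([0.2022773 , 0.4840834 , 0.24753509]), 'orientation': array([-6.17625230e-01, -3.07997685e+00,  2.35330102e-03]), 'contact_force': array([-0.11531573, -0.76539594,  0.28237597]), 'moment': array([-0.0069772 ,  0.00964204, -0.00372372]), 'grasp_force': 0.0, 'grip_width': 0.08521412001591376}
scene {'camera_matrix': array([[438.7222828 ,   0.        , 252.13150061],
       [  0.        , 438.7222828 , 189.67062393],
       [  0.        ,   0.        ,   1.        ]]), 'origin': array([1.05121635, 0.5466165 , 1.26490032]), 'attitude': array([-1.21867091, -2.48616527,  0.79249936])}
top {'camera_matrix': array([[382.89304259,   0.        , 260.91740622],
       [  0.        , 382.89304259, 187.65599336],
       [  0.        ,   0.        ,   1.        ]]), 'origin': array([0.20241417, 0.01477304, 1.39978026]), 'attitude': array([-2.14453252,  2.1028771 , -0.18083172])}
{'camera_matrix': array([[325.28528648,   0.        , 260.9315027 ],
       [  0.        , 325.28528648, 194.22792962],
       [  0.        ,   0.        ,   1.        ]]), 'T_tool_cam': array([[-6.18526176e-04, -9.49070123e-01, -3.15064311e-01,
         8.13475558e-02],
       [ 9.99999531e-01, -8.21758500e-04,  5.12214644e-04,
         4.81940848e-04],
       [-7.45034390e-04, -3.15063846e-01,  9.49070186e-01,
        -1.25437155e-01],
       [ 0.00000000e+00,  0.00000000e+00,  0.00000000e+00,
         1.00000000e+00]])}
```

Run:
```python
import cv2
for n in("scene","top"):
    a=cv2.imread(f"pics/{n}0.png");cv2.imwrite(f"pics/{n}0b.png",cv2.resize(a,(800,600),interpolation=cv2.INTER_CUBIC))
```

```text
(no output)
```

View pics/scene0b.png

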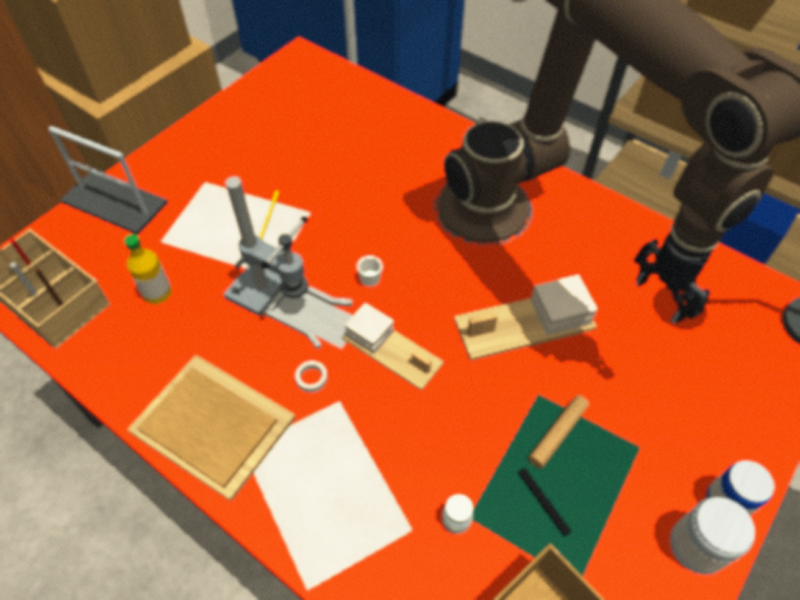

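View pics/top0b.png

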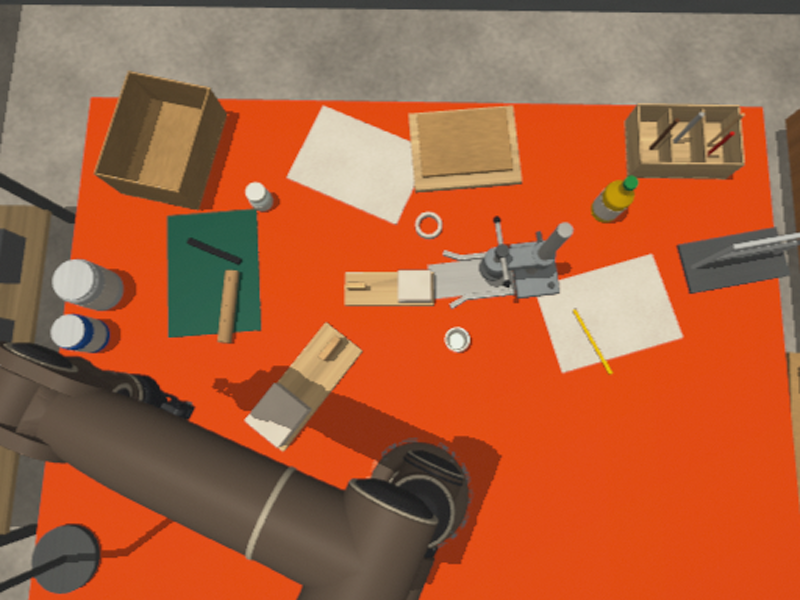

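In the scene view (800×600 px) the press is at about (275,275). There are two boards with upright grips: A with its grip at (420,363), and B with its grip at (482,325). In the top view they are A (357,287), about 0.21 m long, and B (330,345), about 0.30 m long. A is the smaller and already points at the press mouth. I'll confirm with crops.

```bash
cat > h.py <<'E'
import numpy as np,cv2
from scipy.spatial.transform import Rotation as R
from plant import manip
def cam(n,s=None):
    c=manip.get_calibration(n);K=c["camera_matrix"]
    if n!="wrist": return K,R.from_rotvec(c["attitude"]).as_matrix(),np.array(c["origin"])
    s=s or manip.state();Rt=R.from_rotvec(s["orientation"]).as_matrix();T=c["T_tool_cam"]
    return K,Rt@T[:3,:3],s["tool_pos"]+Rt@T[:3,3]
def ray(C,p):
    K,A,o=C;d=A@np.linalg.solve(K,[p[0],p[1],1.]);return o,d/np.linalg.norm(d)
def plane(C,p,z):
    o,d=ray(C,p);return o+d*(z-o[2])/d[2]
def tri(*rs):
    M=np.zeros((3,3));b=np.zeros(3)
    for o,d in rs: P=np.eye(3)-np.outer(d,d);M+=P;b+=P@o
    x=np.linalg.solve(M,b);return x,[np.linalg.norm((np.eye(3)-np.outer(d,d))@(x-o)) for o,d in rs]
def proj(C,X):
    K,A,o=C;q=K@(A.T@(np.array(X)-o));return q[:2]/q[2]
E
python3 - <<'E'
import cv2,numpy as np
a=cv2.imread("pics/top0.png")[130:220,210:370];b=cv2.imread("pics/scene0.png")[105:255,140:300]
b=cv2.resize(b,None,fx=4,fy=4,interpolation=3);cv2.imwrite("pics/ct.png",cv2.resize(a,None,fx=5,fy=5,interpolation=3));cv2.imwrite("pics/cs.png",b)
E
```

```text
(no output)
```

View pics/ct.png

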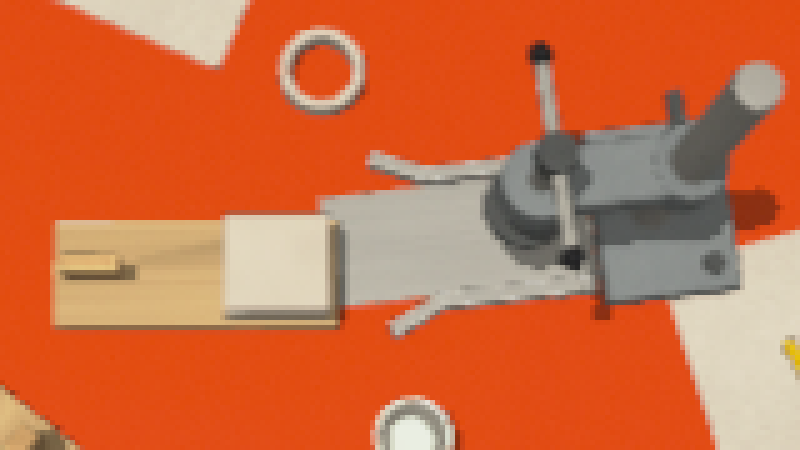

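View pics/cs.png

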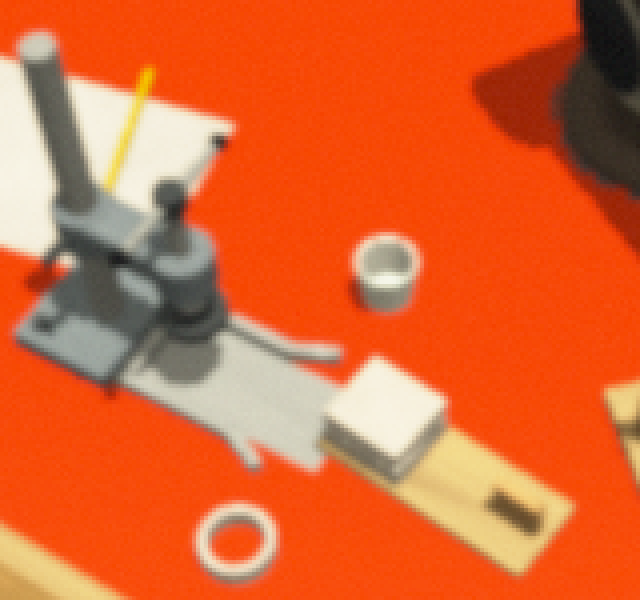

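Crop ct confirms A: its grip is at (90,265) and its mould at (278,265). The T-handle hub is at (557,153), the balls at (540,53) and (572,259), the column top at (758,85), and the flare tips at (375,160) and (398,330). In crop cs the grip is at (515,508), a ball at (221,142) and the column top at (38,45).

Run:
```python
from h import *
T=cam("top");S=cam("scene")
t=lambda u,v:(210+(u-2)/5,130+(v-2)/5); s=lambda u,v:(140+(u-1.5)/4,105+(v-1.5)/4)
np.set_printoptions(precision=4,suppress=True)
def both(n,a,b): print(n,tri(ray(T,t(*a)),ray(S,s(*b))))
both("ballA",(540,53),(122,247))
both("ballB",(572,259),(221,142))
both("hub",(557,153),(171,190))
both("col",(758,83),(38,42))
both("mouldTL",(223,214),(398,472))
for n,p,z in [("b1",(540,53),.23),("b2",(572,259),.23),("hub",(557,148),.241),("col",(758,85),.345),("fl1",(370,158),.014),("fl2",(395,333),.014),
 ("gripL",(60,265),.054),("gripR",(118,265),.054),("bTL",(54,221),.01),("bBL",(54,325),.01),("bBR",(338,326),.01),
 ("railU1",(415,178),.014),("railU2",(495,170),.014),("railL1",(440,296),.014),("railL2",(590,284),.014),
 ("tape",(322,70),.022),("pot",(414,433),.05)]: print(n,plane(T,t(*p),z))
for n,p,z in [("bR",(575,505),.01),("bB",(520,577),.01),("gripa",(495,490),.054),("gripb",(542,515),.054),("col",(38,42),.345),("hub",(171,186),.241)]: print("S",n,plane(S,s(*p),z))
```

```text
ballA (array([ 0.5665, -0.1474,  0.2403]), [np.float64(0.0005499236621701799), np.float64(0.0005499236621704035)])
ballB (array([ 0.4371, -0.1679,  0.2278]), [np.float64(0.0009288247469247506), np.float64(0.0009288247469248717)])
hub (array([ 0.5025, -0.1579,  0.238 ]), [np.float64(0.0005258177717997609), np.float64(0.0005258177717997735)])
col (array([ 0.5173, -0.256 ,  0.3476]), [np.float64(0.0005095892491286805), np.float64(0.000509589249128654)])
mouldTL (array([0.5031, 0.0562, 0.0399]), [np.float64(0.0014449913088404982), np.float64(0.0014449913088404502)])
b1 [ 0.57   -0.1493  0.23  ]
b2 [ 0.4372 -0.1684  0.23  ]
hub [ 0.5053 -0.158   0.241 ]
col [ 0.5172 -0.2571  0.345 ]
fl1 [ 0.5544 -0.0527  0.014 ]
fl2 [ 0.4228 -0.0722  0.014 ]
gripL [0.4612 0.1705 0.054 ]
gripR [0.462 0.129 0.054]
bTL [0.5029 0.1814 0.01  ]
bBL [0.4246 0.1783 0.01  ]
bBR [ 0.4279 -0.0306  0.01  ]
railU1 [ 0.5397 -0.0862  0.014 ]
railU2 [ 0.5469 -0.1456  0.014 ]
railL1 [ 0.451  -0.1051  0.014 ]
railL2 [ 0.462  -0.2152  0.014 ]
tape [ 0.6193 -0.0158  0.022 ]
pot [ 0.3458 -0.0839  0.05  ]
S bR [0.4247 0.1802 0.01  ]
S bB [0.5053 0.1839 0.01  ]
S gripa [0.4745 0.1347 0.054 ]
S gripb [0.47   0.1778 0.054 ]
S col [ 0.5156 -0.2578  0.345 ]
S hub [ 0.501  -0.1581  0.241 ]
```

Call:
step_arm:
  steps:
    - {"slide":[0.5,-0.5,-0.1],"rot":[0,0,-0.08],"claw":0.2}
    - {"slide":[1,-1,-0.2],"rot":[0,0,-0.16],"claw":0.2}
    - {"slide":[1,-1,-0.3],"rot":[0,0,-0.24],"claw":0.2}
    - {"slide":[1,-1,-0.3],"rot":[0,0,-0.32],"claw":0.2}
    - {"slide":[1,-1,-0.3],"rot":[0,0,-0.37],"claw":0.2}

```text
time_s: 0.52
tool_pos: [0.304, 0.3811, 0.2166]
orientation: [1.488, 2.766, -0.005]
contact_force: [-0.2, -0.4, -0.0]
grip_width: 0.0512
grasp_force: 0.0
```

Call:
step_arm:
  steps:
    - {"slide":[0.5,-0.5,-0.1],"rot":[0,0,-0.08]}
    - {"slide":[1,-1,-0.2],"rot":[0,0,-0.16]}
    - {"slide":[1,-1,-0.3],"rot":[0,0,-0.24]}
    - {"slide":[1,-1,-0.3],"rot":[0,0,-0.32]}
    - {"slide":[1,-1,-0.3],"rot":[0,0,-0.36]}

```text
invalid input
```

Call:
step_arm:
  steps:
    - {"slide":[0.3,-0.4,-0.2]}
    - {"slide":[0.6,-0.8,-0.2]}
    - {"slide":[0.6,-1,-0.2]}
    - {"slide":[0.6,-1,-0.2]}
    - {"slide":[0.6,-1,-0.2]}

```text
invalid input
```

Run:
```python
from h import *
s=manip.state();f=manip.grab_frame("wrist");print(s)
T=R.from_rotvec(s["orientation"]).as_matrix();print(np.degrees(np.arctan2(T[1,0],T[0,0])))
cv2.imwrite("pics/w1.png",cv2.resize(f[:,:,::-1],(768,576),interpolation=3));np.save("s1.npy",s,allow_pickle=True)
```

```text
{'time_s': 0.5167, 'joint_pos': array([ 8.98163942e-01,  5.93289742e-02, -1.82475873e-01,  1.33207441e+00,
       -1.14718644e-03,  1.88528168e+00]), 'dq': array([0.04973153, 0.00569281, 0.03857849, 0.01563781, 0.03021957,
       0.96451296]), 'joint_torque': array([ -1.91049144, -39.58253503,  35.06582737,  -0.29925412,
        -0.22898674,  -1.01361919]), 'tool_pos': array([0.3039998 , 0.38113387, 0.21655911]), 'orientation': array([ 1.48809135,  2.7661382 , -0.00508525]), 'contact_force': array([-0.20700312, -0.43120607, -0.0408987 ]), 'moment': array([ 0.02953624,  0.03365174, -0.01637489]), 'grasp_force': 0.0, 'grip_width': 0.05117131297360928}
123.44257171094796
```

View pics/w1.png

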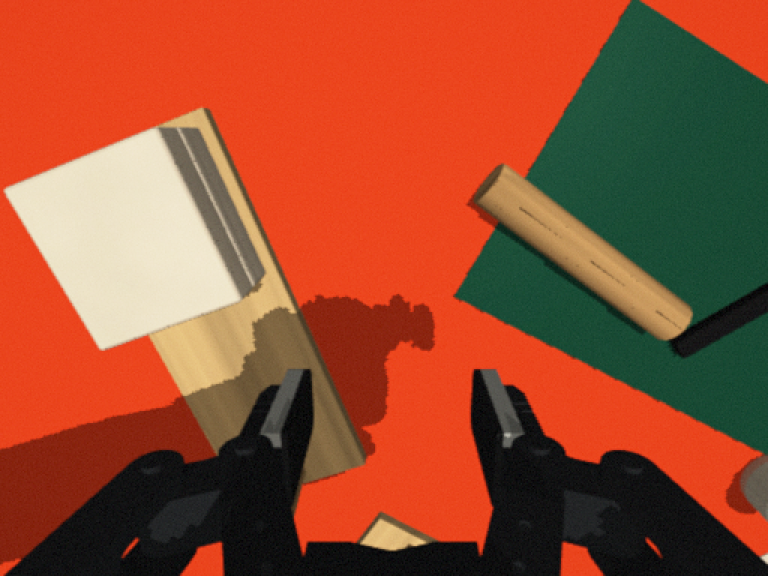

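The picture shows the larger board (decoy) at left, its mould near (110,240), and the roller at (590,255). Rows need a claw value each time, so I'll repeat the refused moves.

Call:
step_arm:
  steps:
    - {"slide":[0.5,-0.5,-0.1],"rot":[0,0,-0.08],"claw":0.2}
    - {"slide":[1,-1,-0.2],"rot":[0,0,-0.16],"claw":0.2}
    - {"slide":[1,-1,-0.3],"rot":[0,0,-0.24],"claw":0.2}
    - {"slide":[1,-1,-0.3],"rot":[0,0,-0.32],"claw":0.2}
    - {"slide":[1,-1,-0.3],"rot":[0,0,-0.36],"claw":0.2}

```text
time_s: 0.98
tool_pos: [0.4039, 0.2819, 0.1866]
orientation: [2.198, 2.244, -0.004]
contact_force: [0.2, 0.0, 0.1]
grip_width: 0.0511
grasp_force: 0.0
```

Call:
step_arm:
  steps:
    - {"slide":[0.3,-0.4,0],"rot":[0,0,0],"claw":0.2}
    - {"slide":[0.6,-0.8,0.3],"rot":[0,0,0],"claw":0.2}
    - {"slide":[0.6,-1,0.3],"rot":[0,0,0],"claw":0.2}
    - {"slide":[0.6,-1,0.3],"rot":[0,0,0],"claw":0.2}
    - {"slide":[0.6,-1,0.3],"rot":[0,0,0],"claw":0.2}

```text
time_s: 1.4
tool_pos: [0.4633, 0.1833, 0.2189]
orientation: [2.191, 2.251, 0.002]
contact_force: [0.0, 0.5, -0.6]
grip_width: 0.0512
grasp_force: 0.0
```

Run:
```python
from h import *
s=manip.state();f=manip.grab_frame("wrist");print(s["joint_pos"],s["tool_pos"])
T=R.from_rotvec(s["orientation"]).as_matrix();print(np.degrees(np.arctan2(T[1,0],T[0,0])))
cv2.imwrite("pics/w2.png",f[:,:,::-1]);np.save("s2.npy",s,allow_pickle=True)
C=cam("wrist",s)
for X in [(.464,.15,.054),(.503,.18,.01),(.425,.18,.01),(.42,-.03,.01),(.503,-.158,.23),(.437,-.168,.23)]: print(X,proj(C,X))
```

```text
[ 3.76598855e-01  7.59085479e-02 -1.59560470e-01  1.33423648e+00
  2.45718775e-04  1.92072331e+00] [0.46332771 0.1833078  0.21886063]
91.52820972117856
(0.464, 0.15, 0.054) [260.68912958 212.86462696]
(0.503, 0.18, 0.01) [298.23672741 172.05514078]
(0.425, 0.18, 0.01) [224.52529757 170.20285184]
(0.42, -0.03, 0.01) [222.06876291 332.23316628]
(0.503, -0.158, 0.23) [302.47335223 687.33988292]
(0.437, -0.168, 0.23) [213.82879862 692.6762743 ]
```

Run:
```python
import cv2
a=cv2.imread("pics/w2.png")[120:384,140:384];cv2.imwrite("pics/w2c.png",cv2.resize(a,None,fx=2.25,fy=2.25,interpolation=3))
```

```text
(no output)
```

View pics/w2c.png

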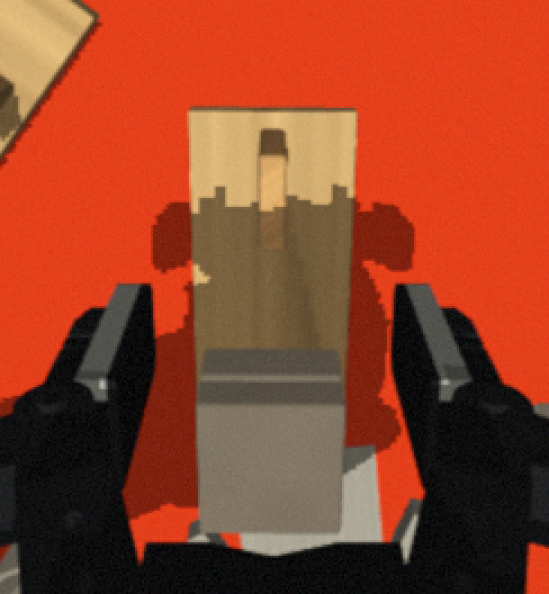

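The crop shows grip top face from (273,155) to (273,248), board rear corners at (189,109) and (356,109).

Run:
```python
from h import *
s=np.load("s2.npy",allow_pickle=True).item();C=cam("wrist",s);T=cam("top")
np.set_printoptions(precision=4,suppress=True)
w=lambda u,v:(140+(u-.6)/2.25,120+(v-.6)/2.25)
for n,p,z in [("gr",(273,155),.054),("gf",(273,248),.054),("bl",(189,109),.01),("br",(356,109),.01),("fl",(203,373),.066),("l",(193,280),.01),("r",(347,330),.01)]: print(n,plane(C,w(*p),z))
t=lambda u,v:(210+(u-2)/5,130+(v-2)/5)
print(tri(ray(C,w(273,155)),ray(T,t(60,265))),tri(ray(C,w(273,248)),ray(T,t(118,265))))
```

```text
gr [0.4637 0.1743 0.054 ]
gf [0.4648 0.1321 0.054 ]
bl [0.4242 0.1822 0.01  ]
br [0.5024 0.1842 0.01  ]
fl [0.4354 0.0765 0.066 ]
l [0.4253 0.0932 0.01  ]
r [0.505  0.0665 0.01  ]
(array([0.4634, 0.1715, 0.0443]), [np.float64(0.00041052430893421464), np.float64(0.00041052430893417506)]) (array([0.4641, 0.1293, 0.0471]), [np.float64(0.0008447800218355767), np.float64(0.0008447800218353657)])
```

Call:
step_arm:
  steps:
    - {"slide":[0,-0.3,-0.3],"rot":[0,0,0],"claw":0.2}
    - {"slide":[0,-0.32,-0.6],"rot":[0,0,0],"claw":0.2}
    - {"slide":[0,-0.32,-0.9],"rot":[0,0,0],"claw":0.2}
    - {"slide":[0,-0.32,-1],"rot":[0,0,0],"claw":0.2}
    - {"slide":[0,-0.32,-1],"rot":[0,0,0],"claw":0.2}

```text
time_s: 1.87
tool_pos: [0.4599, 0.1529, 0.1154]
orientation: [-2.185, -2.253, 0.008]
contact_force: [-0.3, 0.3, 0.6]
grip_width: 0.0513
grasp_force: 0.0
```

Call:
step_arm:
  steps:
    - {"slide":[0,0,-0.35],"rot":[0,0,0],"claw":0.2}
    - {"slide":[0,0,-0.6],"rot":[0,0,0],"claw":0.2}
    - {"slide":[0,0,-0.8],"rot":[0,0,0],"claw":0.2}
    - {"slide":[0,0,-0.8],"rot":[0,0,0],"claw":0.2}
    - {"slide":[0,0,-0.8],"rot":[0,0,0],"claw":-1}
  force: 40

```text
time_s: 2.28
tool_pos: [0.4624, 0.1532, 0.0391]
orientation: [-2.188, -2.254, 0.001]
contact_force: [-0.4, 0.3, 0.1]
grip_width: 0.0403
grasp_force: 0.0
```

Call:
step_arm:
  steps:
    - {"slide":[0,0,0],"rot":[0,0,0],"claw":-1}
    - {"slide":[0,0,0],"rot":[0,0,0],"claw":-1}
    - {"slide":[0,0,0],"rot":[0,0,0],"claw":-1}
    - {"slide":[0,0,0],"rot":[0,0,0],"claw":-1}
    - {"slide":[0,0,0],"rot":[0,0,0],"claw":-1}

```text
time_s: 2.7
tool_pos: [0.4639, 0.1532, 0.0405]
orientation: [2.189, 2.251, 0.006]
contact_force: [-0.6, 1.8, 7.4]
grip_width: 0.0111
grasp_force: 40.3
```

Call:
step_arm:
  steps:
    - {"slide":[0,-0.05,0.015],"rot":[0,0,0.015],"claw":-1}
    - {"slide":[0.005,-0.12,0.015],"rot":[0,0,0.03],"claw":-1}
    - {"slide":[0.01,-0.2,0.015],"rot":[0,0,0.05],"claw":-1}
    - {"slide":[0.01,-0.28,0.015],"rot":[0,0,0.067],"claw":-1}
    - {"slide":[0.01,-0.28,0.015],"rot":[0,0,0.067],"claw":-1}

```text
time_s: 3.12
tool_pos: [0.4635, 0.1237, 0.0405]
orientation: [2.068, 2.364, 0.0]
contact_force: [-1.0, -1.8, 0.4]
grip_width: 0.0109
grasp_force: 39.3
```

Run:
```python
from h import *
s=manip.state();f=manip.grab_frame("top");g=manip.grab_frame("wrist");print(s["tool_pos"],s["contact_force"],s["moment"])
T=R.from_rotvec(s["orientation"]).as_matrix();print(np.degrees(np.arctan2(T[1,0],T[0,0])))
a=cv2.resize(f[130:200,210:370,::-1],None,fx=5,fy=5,interpolation=3);b=cv2.resize(g[200:,140:400,::-1],None,fx=2.5,fy=2.5,interpolation=3)[:250]
c=np.zeros((600,800,3),np.uint8);c[:350]=a;c[350:,:b.shape[1]]=b;cv2.imwrite("pics/c3.png",c);cv2.imwrite("pics/top3.png",f[:,:,::-1])
```

```text
[0.46347934 0.1236908  0.04050128] [-1.03638996 -1.82744394  0.39597685] [-0.24958763  0.14365491  0.15848257]
97.650237028999
```

View pics/c3.png

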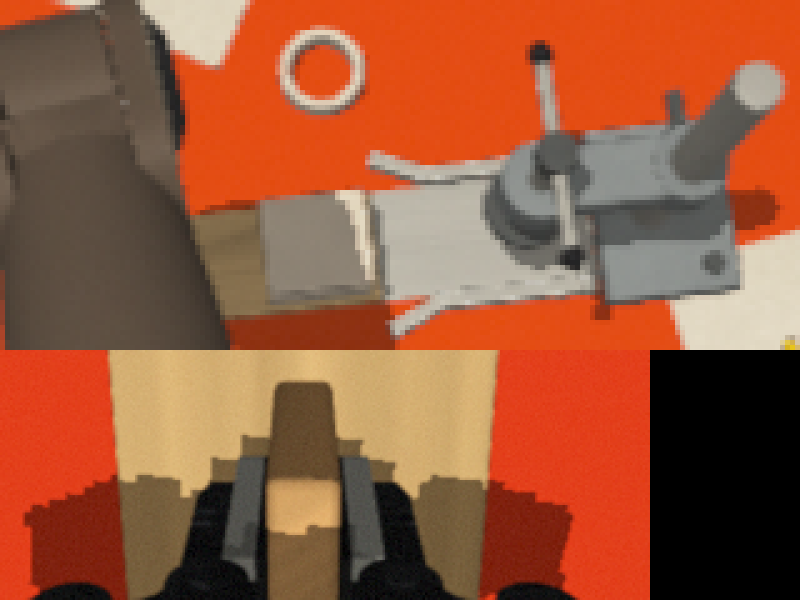

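Top part: board front edge runs (375,190)–(384,302); rails' inner edges near (440,180) and (440,292). The wrist part shows the grip held centrally between the pads at (303,500). I'll check the rails' metric centre line.

Run:
```python
from h import *
np.set_printoptions(precision=4,suppress=True,linewidth=180)
T=cam("top");f=cv2.imread("pics/top3.png")
for u in (292,296,300,304,308): print(u,"up",[tuple(int(x) for x in f[v,u,[0,2]]) for v in range(160,171)],"lo",[tuple(int(x) for x in f[v,u,[0,2]]) for v in range(184,196)])
t=lambda u,v:(210+(u-2)/5,130+(v-2)/5)
a,b=plane(T,t(375,190),.01),plane(T,t(384,302),.01);print(a,b,(a+b)/2,np.linalg.norm(a-b),np.degrees(np.arctan2(*(b-a)[:2])))
for p in((300,160),(300,194)):print(plane(T,p,.014))
```

```text
292 up [(17, 227), (15, 227), (114, 196), (164, 188), (173, 192), (133, 148), (72, 149), (116, 199), (163, 191), (168, 187), (170, 189)] lo [(170, 189), (170, 189), (171, 190), (173, 192), (173, 192), (128, 199), (54, 225), (74, 221), (170, 204), (174, 193), (181, 201), (113, 136)]
296 up [(22, 228), (22, 228), (22, 228), (160, 200), (171, 188), (175, 195), (101, 112), (160, 177), (168, 187), (169, 187), (171, 189)] lo [(170, 188), (169, 188), (171, 188), (173, 190), (171, 190), (160, 191), (169, 191), (174, 193), (154, 170), (77, 172), (26, 224), (17, 228)]
300 up [(20, 228), (18, 228), (86, 209), (157, 189), (168, 186), (139, 154), (98, 106), (159, 176), (168, 186), (168, 187), (171, 188)] lo [(168, 187), (169, 187), (172, 189), (171, 190), (176, 195), (173, 192), (172, 191), (99, 118), (35, 220), (22, 228), (21, 228), (16, 228)]
304 up [(20, 228), (16, 227), (173, 207), (170, 188), (173, 192), (98, 108), (157, 174), (166, 184), (167, 185), (168, 187), (171, 189)] lo [(170, 188), (170, 188), (172, 191), (152, 168), (166, 182), (171, 189), (175, 188), (89, 164), (29, 223), (17, 228), (21, 228), (23, 229)]
308 up [(17, 227), (70, 194), (156, 184), (168, 187), (149, 166), (97, 106), (111, 119), (99, 103), (87, 89), (86, 87), (86, 91)] lo [(169, 187), (171, 189), (172, 190), (171, 190), (170, 188), (171, 190), (110, 122), (44, 220), (20, 229), (17, 228), (23, 229), (16, 228)]
[ 0.5309 -0.0568  0.01  ] [ 0.4464 -0.0642  0.01  ] [ 0.4887 -0.0605  0.01  ] 0.08483320402843952 -95.00992742746719
[ 0.5601 -0.1137  0.014 ]
[ 0.4318 -0.1139  0.014 ]
```

Run:
```python
from h import *
np.set_printoptions(precision=4,suppress=True,linewidth=180)
T=cam("top")
for u,a,b in((300,162.0,190.9),(304,161.7,190.6),(308,160.9,189.9)):
    A,B=plane(T,(u,a),.014),plane(T,(u,b),.014);print((A+B)/2,np.linalg.norm(A-B))
f=cv2.imread("pics/top3.png")
for u in (308,312,316,320,324,328): print(u,[tuple(int(x) for x in f[v,u,[0,2]]) for v in range(182,194)])
d=np.array([np.cos(np.radians(-82.4)),np.sin(np.radians(-82.4))])
for q in [(.4635,.1237)]:print(np.array(q)+.18*d)
```

```text
[ 0.4979 -0.1138  0.014 ] 0.10910790882889679
[ 0.4993 -0.1286  0.014 ] 0.10913421394805813
[ 0.5024 -0.1433  0.014 ] 0.1095854369191989
308 [(169, 188), (170, 188), (169, 187), (171, 189), (172, 190), (171, 190), (170, 188), (171, 190), (110, 122), (44, 220), (20, 229), (17, 228)]
312 [(165, 183), (169, 188), (170, 189), (171, 190), (150, 165), (164, 182), (168, 188), (190, 203), (97, 169), (28, 223), (22, 229), (18, 228)]
316 [(103, 113), (132, 146), (166, 184), (172, 192), (180, 194), (170, 188), (171, 189), (116, 128), (49, 220), (21, 228), (23, 228), (23, 228)]
320 [(103, 113), (160, 178), (171, 190), (159, 176), (167, 184), (170, 188), (180, 199), (92, 167), (32, 223), (20, 228), (23, 228), (20, 228)]
324 [(37, 36), (47, 51), (160, 178), (169, 187), (170, 188), (169, 188), (124, 138), (57, 212), (21, 227), (22, 228), (24, 228), (25, 229)]
328 [(103, 112), (104, 115), (103, 112), (131, 144), (136, 149), (135, 149), (91, 110), (39, 181), (24, 225), (20, 199), (22, 191), (18, 190)]
[ 0.4873 -0.0547]
```

Call:
step_arm:
  steps:
    - {"slide":[0.025,-0.05,0],"rot":[0,0,0],"claw":-1}
    - {"slide":[0.033,-0.1,0],"rot":[0,0,0],"claw":-1}
    - {"slide":[0.04,-0.15,0],"rot":[0,0,0],"claw":-1}
    - {"slide":[0.046,-0.2,0],"rot":[0,0,0],"claw":-1}
    - {"slide":[0.053,-0.25,0],"rot":[0,0,0],"claw":-1}

```text
time_s: 3.63
tool_pos: [0.4696, 0.1008, 0.0405]
orientation: [-2.067, -2.364, -0.006]
contact_force: [-0.5, 6.2, 2.3]
grip_width: 0.0117
grasp_force: 39.5
```

Call:
step_arm:
  steps:
    - {"slide":[0.007,-0.05,0],"rot":[0,0,0],"claw":-1}
    - {"slide":[0.013,-0.1,0],"rot":[0,0,0],"claw":-1}
    - {"slide":[0.02,-0.15,0],"rot":[0,0,0],"claw":-1}
    - {"slide":[0.026,-0.2,0],"rot":[0,0,0],"claw":-1}
    - {"slide":[0.033,-0.25,0],"rot":[0,0,0],"claw":-1}

```text
time_s: 4.05
tool_pos: [0.4728, 0.0758, 0.0405]
orientation: [-2.067, -2.364, -0.006]
contact_force: [-0.7, 5.2, 2.2]
grip_width: 0.0113
grasp_force: 39.5
```

Run:
```python
from h import *
s=manip.state();print(s["tool_pos"],s["contact_force"],s["moment"])
T=R.from_rotvec(s["orientation"]).as_matrix();print(np.degrees(np.arctan2(T[1,0],T[0,0])))
```

```text
[0.47284767 0.07581167 0.04051365] [-0.74194861  5.22480407  2.23149651] [ 0.99051959  0.21231973 -0.04528638]
97.68897827955543
```

Call:
step_arm:
  steps:
    - {"slide":[0.006,-0.05,0],"rot":[0,0,0],"claw":-1}
    - {"slide":[0.012,-0.1,0],"rot":[0,0,0],"claw":-1}
    - {"slide":[0.019,-0.15,0],"rot":[0,0,0],"claw":-1}
    - {"slide":[0.025,-0.2,0],"rot":[0,0,0],"claw":-1}
    - {"slide":[0.031,-0.25,0],"rot":[0,0,0],"claw":-1}

```text
time_s: 4.47
tool_pos: [0.476, 0.0508, 0.0405]
orientation: [-2.067, -2.365, -0.006]
contact_force: [-0.2, 6.5, 2.2]
grip_width: 0.0116
grasp_force: 39.5
```

Call:
step_arm:
  steps:
    - {"slide":[0.007,-0.05,0],"rot":[0,0,0],"claw":-1}
    - {"slide":[0.013,-0.1,0],"rot":[0,0,0],"claw":-1}
    - {"slide":[0.02,-0.15,0],"rot":[0,0,0],"claw":-1}
    - {"slide":[0.026,-0.2,0],"rot":[0,0,0],"claw":-1}
    - {"slide":[0.033,-0.25,0],"rot":[0,0,0],"claw":-1}

```text
time_s: 4.88
tool_pos: [0.4792, 0.0258, 0.0405]
orientation: [-2.067, -2.365, -0.006]
contact_force: [-0.6, 5.4, 2.8]
grip_width: 0.0116
grasp_force: 39.6
```

Run:
```python
from h import *
s=manip.state();print(s["tool_pos"],s["contact_force"],s["moment"])
T=R.from_rotvec(s["orientation"]).as_matrix();print(np.degrees(np.arctan2(T[1,0],T[0,0])))
```

```text
[0.47924794 0.02581823 0.04051727] [-0.58437212  5.43579991  2.75170746] [ 1.01550663  0.22851989 -0.01342123]
97.69427124276744
```

Call:
step_arm:
  steps:
    - {"slide":[0.009,-0.07,0],"rot":[0,0,0],"claw":-1}
    - {"slide":[0.018,-0.14,0],"rot":[0,0,0],"claw":-1}
    - {"slide":[0.027,-0.21,0],"rot":[0,0,0],"claw":-1}
    - {"slide":[0.036,-0.28,0],"rot":[0,0,0],"claw":-1}
    - {"slide":[0.045,-0.34,0],"rot":[0,0,0],"claw":-1}

```text
time_s: 5.3
tool_pos: [0.4838, -0.0083, 0.0405]
orientation: [-2.067, -2.365, -0.006]
contact_force: [-1.3, 7.0, 3.0]
grip_width: 0.0111
grasp_force: 39.7
```

Call:
step_arm:
  steps:
    - {"slide":[0.003,-0.02,0],"rot":[0,0,0],"claw":-1}
    - {"slide":[0.005,-0.04,0],"rot":[0,0,0],"claw":-1}
    - {"slide":[0.008,-0.06,0],"rot":[0,0,0],"claw":-1}
    - {"slide":[0.01,-0.08,0],"rot":[0,0,0],"claw":-1}
    - {"slide":[0.013,-0.1,0],"rot":[0,0,0],"claw":-1}

```text
time_s: 5.72
tool_pos: [0.485, -0.0181, 0.0405]
orientation: [-2.067, -2.365, -0.006]
contact_force: [-0.4, 7.6, 3.9]
grip_width: 0.0113
grasp_force: 39.7
```

Call:
step_arm:
  steps:
    - {"slide":[0.001,-0.01,0],"rot":[0,0,0],"claw":-1}
    - {"slide":[0.003,-0.02,0],"rot":[0,0,0],"claw":-1}
    - {"slide":[0.004,-0.03,0],"rot":[0,0,0],"claw":-1}

```text
time_s: 5.97
tool_pos: [0.4854, -0.021, 0.0405]
orientation: [-2.067, -2.365, -0.006]
contact_force: [-0.9, 7.4, 3.6]
grip_width: 0.0115
grasp_force: 39.8
```

Call:
step_arm:
  steps:
    - {"slide":[0.001,-0.007,0],"rot":[0,0,0],"claw":-1}
    - {"slide":[0.002,-0.014,0],"rot":[0,0,0],"claw":-1}

```text
time_s: 6.13
tool_pos: [0.4856, -0.0224, 0.0405]
orientation: [-2.067, -2.365, -0.006]
contact_force: [-1.2, 9.1, 3.7]
grip_width: 0.0114
grasp_force: 39.8
```

Call:
step_arm:
  steps:
    - {"slide":[0.001,-0.007,0],"rot":[0,0,0],"claw":-1}
    - {"slide":[0.002,-0.014,0],"rot":[0,0,0],"claw":-1}

```text
time_s: 6.3
tool_pos: [0.4855, -0.0225, 0.0405]
orientation: [-2.064, -2.363, -0.009]
contact_force: [-2.2, 16.2, 6.0]
grip_width: 0.0116
grasp_force: 40.1
```

Forward force rose from 7 to 16 N with the position halted at y = -0.0225, so the board is against the stop. I'll back off the push, release and rise.

Call:
step_arm:
  steps:
    - {"slide":[-0.001,0.007,0],"rot":[0,0,0],"claw":-1}
    - {"slide":[-0.002,0.013,0],"rot":[0,0,0],"claw":-1}
    - {"slide":[-0.002,0.013,0],"rot":[0,0,0],"claw":0}
    - {"slide":[-0.002,0.013,0],"rot":[0,0,0],"claw":0}
    - {"slide":[-0.002,0.013,0],"rot":[0,0,0],"claw":0}

```text
time_s: 6.72
tool_pos: [0.485, -0.0242, 0.0398]
orientation: [2.068, 2.364, -0.0]
contact_force: [-0.4, 0.2, 0.3]
grip_width: 0.0425
grasp_force: 0.0
```

Call:
step_arm:
  steps:
    - {"slide":[0,0,0],"rot":[0,0,0],"claw":0}
    - {"slide":[0,0,0.25],"rot":[0,0,0],"claw":0}
    - {"slide":[0,0,0.5],"rot":[0,0,0],"claw":0}
    - {"slide":[0,0,0.75],"rot":[0,0,0],"claw":0}
    - {"slide":[0,0,1],"rot":[0,0,0],"claw":0}

```text
time_s: 7.13
tool_pos: [0.4845, -0.0243, 0.1407]
orientation: [-2.069, -2.364, 0.001]
contact_force: [0.6, 0.3, 0.2]
grip_width: 0.0428
grasp_force: 0.0
```

Call:
step_arm:
  steps:
    - {"slide":[0,0,0.35],"rot":[0,0,0.07],"claw":0}
    - {"slide":[0,0,0.7],"rot":[0,0,0.14],"claw":0}
    - {"slide":[0,0,1],"rot":[0,0,0.22],"claw":0}
    - {"slide":[0,0,1],"rot":[0,0,0.3],"claw":0}
    - {"slide":[0,0,1],"rot":[0,0,0.38],"claw":0}

```text
time_s: 7.55
tool_pos: [0.486, -0.0244, 0.2423]
orientation: [1.274, 2.867, 0.002]
contact_force: [0.4, -0.1, -1.4]
grip_width: 0.0429
grasp_force: 0.0
```

Call:
step_arm:
  steps:
    - {"slide":[-0.05,-0.2,0.35],"rot":[0,0,0.07],"claw":0}
    - {"slide":[-0.1,-0.4,0.7],"rot":[0,0,0.15],"claw":0}
    - {"slide":[-0.2,-0.6,0.9],"rot":[0,0,0.22],"claw":0}
    - {"slide":[-0.24,-0.8,0.9],"rot":[0,0,0.3],"claw":0}
    - {"slide":[-0.24,-1,0.9],"rot":[0,0,0.38],"claw":0}

```text
time_s: 7.97
tool_pos: [0.4606, -0.1253, 0.3319]
orientation: [0.377, 3.115, -0.001]
contact_force: [-0.3, 0.3, -0.5]
grip_width: 0.0426
grasp_force: 0.0
```

Call:
step_arm:
  steps:
    - {"slide":[0,-0.2,0],"rot":[0,0,0.07],"claw":0}
    - {"slide":[0,-0.42,0],"rot":[0,0,0.15],"claw":0}
    - {"slide":[0,-0.42,0],"rot":[0,0,0.22],"claw":0}
    - {"slide":[0,-0.42,0],"rot":[0,0,0.245],"claw":0}
    - {"slide":[0,-0.42,0],"rot":[0,0,0.245],"claw":0}

```text
time_s: 8.38
tool_pos: [0.4607, -0.1668, 0.3296]
orientation: [0.216, -3.134, 0.0]
contact_force: [-1.1, -0.8, -0.6]
grip_width: 0.0426
grasp_force: 0.0
```

Run:
```python
from h import *
s=manip.state();f=manip.grab_frame("wrist");print(s["tool_pos"],s["contact_force"],s["joint_pos"],s["time_s"])
T=R.from_rotvec(s["orientation"]).as_matrix();print(np.degrees(np.arctan2(T[1,0],T[0,0])))
cv2.imwrite("pics/w4.png",f[:,:,::-1]);np.save("s4.npy",s,allow_pickle=True)
C=cam("wrist",s)
for X in [(.503,-.158,.241),(.437,-.168,.23),(.57,-.149,.23)]: print(X,proj(C,X))
t=manip.grab_frame("top");cv2.imwrite("pics/top4.png",t[:,:,::-1])
```

```text
[ 0.4606815  -0.16682157  0.32957902] [-1.07786746 -0.7739978  -0.55020444] [-3.47332011e-01  7.40386268e-02  8.09851586e-02  1.57811367e+00
 -1.72883020e-04 -4.84867119e-01] 8.3833
-172.1198167338901
(0.503, -0.158, 0.241) [263.99431388 261.86315501]
(0.437, -0.168, 0.23) [262.85901861 171.14537862]
(0.57, -0.149, 0.23) [263.35567124 326.07806804]
```

View pics/w4.png

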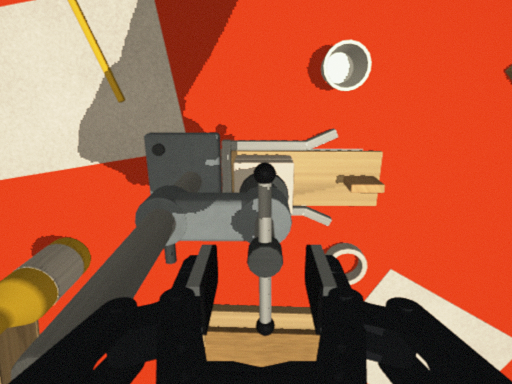

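Wrist view shows the near ball at (264,173), the hub at (264,258), the far ball at (265,326), and the board home between the rails.

Run:
```python
from h import *
np.set_printoptions(precision=4,suppress=True,linewidth=180)
s=np.load("s4.npy",allow_pickle=True).item();C=cam("wrist",s);T=cam("top");S=cam("scene")
t=lambda u,v:(210+(u-2)/5,130+(v-2)/5); q=lambda u,v:(140+(u-1.5)/4,105+(v-1.5)/4)
g=cv2.imread("pics/w4.png").max(2)
for (u,v) in((264,173),(265,326)):
    w=(g[v-14:v+15,u-14:u+15]<45).astype(np.uint8);n,l,st,ce=cv2.connectedComponentsWithStats(w);i=l[14,14];print(ce[i]+[u-14,v-14],st[i])
a=tri(ray(C,(264,173)),ray(T,t(572,259)),ray(S,q(221,142)));b=tri(ray(C,(265,326)),ray(T,t(540,53)));print(a,b,(a[0]+b[0])/2)
for p in((264,173),(265,326)): print(plane(C,p,.23))
```

```text
[262.4099 174.4074] [  0   4  28  25 405]
[264.7978 327.7049] [  5   8  18  15 183]
(array([ 0.4377, -0.1673,  0.229 ]), [np.float64(0.0008682485628847882), np.float64(0.0012558442790246516), np.float64(0.0010417262120198955)]) (array([ 0.5693, -0.1484,  0.2312]), [np.float64(0.0007774525313627406), np.float64(0.000777452531362717)]) [ 0.5035 -0.1579  0.2301]
[ 0.4382 -0.167   0.23  ]
[ 0.5697 -0.1476  0.23  ]
```

Call:
step_arm:
  steps:
    - {"slide":[0.012,0.028,-0.35],"rot":[0,0,0.003],"claw":0}
    - {"slide":[0.012,0.028,-0.7],"rot":[0,0,0.003],"claw":0}
    - {"slide":[0.012,0.028,-0.99],"rot":[0,0,0.003],"claw":0}
    - {"slide":[0.012,0.028,-0.99],"rot":[0,0,0.003],"claw":0}
    - {"slide":[0.012,0.028,-0.99],"rot":[0,0,0.003],"claw":-1}
  force: 60

```text
time_s: 8.9
tool_pos: [0.4611, -0.1627, 0.2301]
orientation: [0.223, -3.131, -0.002]
contact_force: [-0.7, -0.1, -0.1]
grip_width: 0.0319
grasp_force: 0.0
```

Call:
step_arm:
  steps:
    - {"slide":[0,0,0],"rot":[0,0,0],"claw":-1}
    - {"slide":[0,0,0],"rot":[0,0,0],"claw":-1}
    - {"slide":[0,0,0],"rot":[0,0,0],"claw":-1}
    - {"slide":[0,0,0],"rot":[0,0,0],"claw":-1}

```text
time_s: 9.23
tool_pos: [0.4632, -0.1639, 0.2334]
orientation: [-0.223, 3.13, -0.003]
contact_force: [-0.9, -0.6, 6.6]
grip_width: 0.0079
grasp_force: 58.8
```

```bash
cat >> h.py <<'E'
def arc(th0,n=6,st=6,r=.42,k=5):
    for i in range(n):
        a=th0-i*st*k
        print(a,[[round(r*(np.cos(np.radians(a-st*j))-np.cos(np.radians(a))),3),round(r*(np.sin(np.radians(a-st*j))-np.sin(np.radians(a))),3),round(-.0382*np.radians(st*j),3),round(-st*j/90,3)] for j in range(1,k+1)])
H=np.array([.5035,-.158])
def tq():
    s=manip.state();p=s["tool_pos"];f=s["contact_force"];m=s["moment"];d=p[:2]-H
    T=R.from_rotvec(s["orientation"]).as_matrix()
    print("t",s["time_s"],"p",p.round(4),"yaw",round(np.degrees(np.arctan2(T[1,0],T[0,0])),2),"ang",round(np.degrees(np.arctan2(d[1],d[0])),2),"r",round(np.hypot(*d),4),"F",np.round(f,1),"M",np.round(m,3),"tauF",round(d[0]*f[1]-d[1]*f[0],3),"tot",round(d[0]*f[1]-d[1]*f[0]+m[2],3),"j6",round(s["joint_pos"][5],3),"g",round(s["grasp_force"],1),round(s["grip_width"],4))
E
python3 -c "
from h import *
tq();arc(188.2)"
```

```text
t 9.2333 p [ 0.4632 -0.1639  0.2334] yaw -171.83 ang -171.73 r 0.0408 F [-0.9 -0.6  6.6] M [-0.192  0.181 -0.017] tauF 0.018 tot 0.001 j6 -0.482 g 58.8 0.0079
188.2 [[np.float64(-0.004), np.float64(0.044), np.float64(-0.004), -0.067], [np.float64(-0.003), np.float64(0.088), np.float64(-0.008), -0.133], [np.float64(0.002), np.float64(0.131), np.float64(-0.012), -0.2], [np.float64(0.012), np.float64(0.174), np.float64(-0.016), -0.267], [np.float64(0.026), np.float64(0.216), np.float64(-0.02), -0.333]]
158.2 [[np.float64(0.018), np.float64(0.04), np.float64(-0.004), -0.067], [np.float64(0.041), np.float64(0.078), np.float64(-0.008), -0.133], [np.float64(0.067), np.float64(0.113), np.float64(-0.012), -0.2], [np.float64(0.097), np.float64(0.145), np.float64(-0.016), -0.267], [np.float64(0.13), np.float64(0.174), np.float64(-0.02), -0.333]]
128.2 [[np.float64(0.036), np.float64(0.025), np.float64(-0.004), -0.067], [np.float64(0.074), np.float64(0.047), np.float64(-0.008), -0.133], [np.float64(0.115), np.float64(0.064), np.float64(-0.012), -0.2], [np.float64(0.157), np.float64(0.077), np.fl
[... 465 characters left out ...]
 [[np.float64(0.04), np.float64(-0.018), np.float64(-0.004), -0.067], [np.float64(0.078), np.float64(-0.041), np.float64(-0.008), -0.133], [np.float64(0.113), np.float64(-0.067), np.float64(-0.012), -0.2], [np.float64(0.145), np.float64(-0.097), np.float64(-0.016), -0.267], [np.float64(0.174), np.float64(-0.13), np.float64(-0.02), -0.333]]
38.19999999999999 [[np.float64(0.025), np.float64(-0.036), np.float64(-0.004), -0.067], [np.float64(0.047), np.float64(-0.074), np.float64(-0.008), -0.133], [np.float64(0.064), np.float64(-0.115), np.float64(-0.012), -0.2], [np.float64(0.077), np.float64(-0.157), np.float64(-0.016), -0.267], [np.float64(0.086), np.float64(-0.2), np.float64(-0.02), -0.333]]
```

Call:
step_arm:
  steps:
    - {"slide":[-0.004,0.044,0],"rot":[0,0,-0.067],"claw":-1}
    - {"slide":[-0.003,0.088,0],"rot":[0,0,-0.133],"claw":-1}
    - {"slide":[0.002,0.131,0],"rot":[0,0,-0.2],"claw":-1}
    - {"slide":[0.012,0.174,0],"rot":[0,0,-0.267],"claw":-1}
    - {"slide":[0.026,0.216,0],"rot":[0,0,-0.333],"claw":-1}

```text
time_s: 9.65
tool_pos: [0.4654, -0.1431, 0.2316]
orientation: [0.602, 3.081, -0.006]
contact_force: [3.5, -8.0, -6.8]
grip_width: 0.0079
grasp_force: 58.4
```

```bash
python3 -c "
from h import *
tq()"
```

```text
t 9.65 p [ 0.4654 -0.1431  0.2316] yaw 157.89 ang 158.66 r 0.0409 F [ 3.5 -8.  -6.8] M [-1.494 -0.545  0.233] tauF 0.251 tot 0.485 j6 0.09 g 58.4 0.0079
```

Call:
step_arm:
  steps:
    - {"slide":[0.018,0.04,-0.008],"rot":[0,0,-0.067],"claw":-1}
    - {"slide":[0.041,0.078,-0.016],"rot":[0,0,-0.133],"claw":-1}
    - {"slide":[0.067,0.113,-0.022],"rot":[0,0,-0.2],"claw":-1}
    - {"slide":[0.097,0.145,-0.026],"rot":[0,0,-0.267],"claw":-1}
    - {"slide":[0.13,0.174,-0.03],"rot":[0,0,-0.333],"claw":-1}

```text
time_s: 10.07
tool_pos: [0.4781, -0.1259, 0.2294]
orientation: [1.378, 2.819, -0.005]
contact_force: [-2.2, -7.2, 2.7]
grip_width: 0.0077
grasp_force: 59.2
```

```bash
python3 -c "
from h import *
tq()"
```

```text
t 10.0667 p [ 0.4781 -0.1259  0.2294] yaw 127.91 ang 128.35 r 0.041 F [-2.2 -7.2  2.7] M [-1.42   0.52   0.242] tauF 0.254 tot 0.496 j6 0.654 g 59.2 0.0077
```

Call:
step_arm:
  steps:
    - {"slide":[0.036,0.025,-0.004],"rot":[0,0,-0.067],"claw":-1}
    - {"slide":[0.074,0.047,-0.008],"rot":[0,0,-0.133],"claw":-1}
    - {"slide":[0.115,0.064,-0.012],"rot":[0,0,-0.2],"claw":-1}
    - {"slide":[0.157,0.077,-0.016],"rot":[0,0,-0.267],"claw":-1}
    - {"slide":[0.2,0.086,-0.02],"rot":[0,0,-0.333],"claw":-1}

```text
time_s: 10.48
tool_pos: [0.4975, -0.1173, 0.2274]
orientation: [2.06, 2.367, -0.005]
contact_force: [-4.9, -8.3, 4.2]
grip_width: 0.0073
grasp_force: 59.3
```

```bash
python3 -c "
from h import *
tq()"
```

```text
t 10.4833 p [ 0.4975 -0.1173  0.2274] yaw 97.94 ang 98.33 r 0.0412 F [-4.9 -8.3  4.2] M [-1.382  1.01   0.242] tauF 0.248 tot 0.491 j6 1.203 g 59.3 0.0073
```

Torque is a steady 0.49 N m running free. I'll continue the half turn.

Call:
step_arm:
  steps:
    - {"slide":[0.044,0.004,-0.004],"rot":[0,0,-0.067],"claw":-1}
    - {"slide":[0.088,0.003,-0.008],"rot":[0,0,-0.133],"claw":-1}
    - {"slide":[0.131,-0.002,-0.012],"rot":[0,0,-0.2],"claw":-1}
    - {"slide":[0.174,-0.012,-0.016],"rot":[0,0,-0.267],"claw":-1}
    - {"slide":[0.216,-0.026,-0.02],"rot":[0,0,-0.333],"claw":-1}

```text
time_s: 10.9
tool_pos: [0.5186, -0.1195, 0.2254]
orientation: [2.603, 1.755, -0.003]
contact_force: [-7.6, -4.7, 5.1]
grip_width: 0.0075
grasp_force: 59.5
```

Call:
step_arm:
  steps:
    - {"slide":[0.04,-0.018,-0.004],"rot":[0,0,-0.067],"claw":-1}
    - {"slide":[0.078,-0.041,-0.008],"rot":[0,0,-0.133],"claw":-1}
    - {"slide":[0.113,-0.067,-0.012],"rot":[0,0,-0.2],"claw":-1}
    - {"slide":[0.145,-0.097,-0.016],"rot":[0,0,-0.267],"claw":-1}
    - {"slide":[0.174,-0.13,-0.02],"rot":[0,0,-0.333],"claw":-1}

```text
time_s: 11.32
tool_pos: [0.5357, -0.132, 0.2234]
orientation: [2.969, 1.023, -0.002]
contact_force: [-8.0, -1.4, 5.8]
grip_width: 0.0072
grasp_force: 59.6
```

Call:
step_arm:
  steps:
    - {"slide":[0.025,-0.036,-0.004],"rot":[0,0,-0.067],"claw":-1}
    - {"slide":[0.047,-0.074,-0.008],"rot":[0,0,-0.133],"claw":-1}
    - {"slide":[0.064,-0.115,-0.012],"rot":[0,0,-0.2],"claw":-1}
    - {"slide":[0.077,-0.157,-0.016],"rot":[0,0,-0.267],"claw":-1}
    - {"slide":[0.086,-0.2,-0.02],"rot":[0,0,-0.333],"claw":-1}

```text
time_s: 11.73
tool_pos: [0.5444, -0.1513, 0.2214]
orientation: [-3.134, -0.222, 0.001]
contact_force: [-7.3, 2.2, 6.5]
grip_width: 0.0075
grasp_force: 59.9
```

```bash
python3 -c "
from h import *
tq()"
```

```text
t 11.7333 p [ 0.5444 -0.1513  0.2214] yaw 8.1 ang 9.32 r 0.0414 F [-7.3  2.2  6.5] M [0.298 1.522 0.293] tauF 0.14 tot 0.433 j6 2.729 g 59.9 0.0075
```

Call:
step_arm:
  steps:
    - {"slide":[0,0,0],"rot":[0,0,0],"claw":0}
    - {"slide":[0,0,0],"rot":[0,0,0],"claw":0}
    - {"slide":[0,0,0.05],"rot":[0,0,0],"claw":0}
    - {"slide":[0,0,0.35],"rot":[0,0,0],"claw":0}
    - {"slide":[0,0,0.6],"rot":[0,0,0],"claw":0}

```text
time_s: 12.15
tool_pos: [0.5448, -0.151, 0.2804]
orientation: [-3.132, -0.231, 0.002]
contact_force: [-0.0, 0.1, 0.8]
grip_width: 0.0424
grasp_force: 0.0
```

Call:
step_arm:
  steps:
    - {"slide":[0,0,0],"rot":[0,0,0.07],"claw":0}
    - {"slide":[0,0.05,0],"rot":[0,0,0.15],"claw":0}
    - {"slide":[-0.03,0.1,0],"rot":[0,0,0.23],"claw":0}
    - {"slide":[-0.07,0.12,0],"rot":[0,0,0.31],"claw":0}
    - {"slide":[-0.1,0.15,0],"rot":[0,0,0.39],"claw":0}

```text
time_s: 12.57
tool_pos: [0.5354, -0.136, 0.2805]
orientation: [2.915, 1.171, 0.001]
contact_force: [0.6, 0.4, 0.2]
grip_width: 0.0426
grasp_force: 0.0
```

Call:
step_arm:
  steps:
    - {"slide":[-0.05,0.02,0],"rot":[0,0,0.08],"claw":0}
    - {"slide":[-0.1,0.04,0],"rot":[0,0,0.16],"claw":0}
    - {"slide":[-0.15,0.06,0],"rot":[0,0,0.24],"claw":0}
    - {"slide":[-0.2,0.08,0],"rot":[0,0,0.32],"claw":0}
    - {"slide":[-0.25,0.1,0],"rot":[0,0,0.39],"claw":0}

```text
time_s: 12.98
tool_pos: [0.5103, -0.1261, 0.2805]
orientation: [2.426, 1.995, 0.001]
contact_force: [0.3, -0.1, -0.2]
grip_width: 0.0429
grasp_force: 0.0
```

Call:
step_arm:
  steps:
    - {"slide":[-0.05,0,0],"rot":[0,0,0.08],"claw":0}
    - {"slide":[-0.1,0,0],"rot":[0,0,0.16],"claw":0}
    - {"slide":[-0.15,0,0],"rot":[0,0,0.24],"claw":0}
    - {"slide":[-0.2,0,0],"rot":[0,0,0.32],"claw":0}
    - {"slide":[-0.25,0,0],"rot":[0,0,0.39],"claw":0}

```text
time_s: 13.4
tool_pos: [0.4853, -0.1261, 0.2805]
orientation: [1.711, 2.633, 0.001]
contact_force: [0.6, -0.1, -0.1]
grip_width: 0.0428
grasp_force: 0.0
```

Call:
step_arm:
  steps:
    - {"slide":[-0.05,-0.03,0],"rot":[0,0,0.08],"claw":0}
    - {"slide":[-0.1,-0.06,0],"rot":[0,0,0.16],"claw":0}
    - {"slide":[-0.15,-0.09,0],"rot":[0,0,0.24],"claw":0}
    - {"slide":[-0.18,-0.12,0],"rot":[0,0,0.32],"claw":0}
    - {"slide":[-0.2,-0.15,0],"rot":[0,0,0.39],"claw":0}

```text
time_s: 13.82
tool_pos: [0.4652, -0.1413, 0.2807]
orientation: [0.838, 3.026, 0.0]
contact_force: [0.7, -0.6, 0.3]
grip_width: 0.0426
grasp_force: 0.0
```

Call:
step_arm:
  steps:
    - {"slide":[-0.01,-0.06,0],"rot":[0,0,0.08],"claw":0}
    - {"slide":[-0.02,-0.12,0],"rot":[0,0,0.16],"claw":0}
    - {"slide":[-0.025,-0.18,0],"rot":[0,0,0.24],"claw":0}
    - {"slide":[-0.025,-0.23,0],"rot":[0,0,0.32],"claw":0}
    - {"slide":[-0.025,-0.23,0],"rot":[0,0,0.39],"claw":0}

```text
time_s: 14.23
tool_pos: [0.463, -0.1649, 0.2805]
orientation: [-0.113, 3.138, -0.001]
contact_force: [-0.7, -0.2, 1.0]
grip_width: 0.0424
grasp_force: 0.0
```

Call:
step_arm:
  steps:
    - {"slide":[0,0,0],"rot":[0,0,0.05],"claw":0}
    - {"slide":[0,0,0],"rot":[0,0,0.05],"claw":0}

```text
time_s: 14.4
tool_pos: [0.463, -0.1643, 0.2804]
orientation: [-0.229, 3.132, -0.001]
contact_force: [-1.0, -0.2, 0.2]
grip_width: 0.0426
grasp_force: 0.0
```

Run:
```python
from h import *
tq();s=manip.state();f=manip.grab_frame("wrist");cv2.imwrite("pics/w5.png",f[:,:,::-1])
C=cam("wrist",s);th=np.radians(8.2)
for r in(-.066,.066):
    X=[H[0]+r*np.cos(th),H[1]+r*np.sin(th),.218];p=proj(C,X);u,v=p.round().astype(int)
    g=f.max(2);w=(g[max(v-14,0):v+15,u-14:u+15]<50).astype(np.uint8);n,l,st,ce=cv2.connectedComponentsWithStats(w);i=1+st[1:,4].argmax();print(p,ce[i]+[u-14,v-14],st[i])
```

```text
t 14.4 p [ 0.463  -0.1643  0.2804] yaw -171.62 ang -171.1 r 0.041 F [-1.  -0.2  0.2] M [-0.    -0.019  0.014] tauF 0.0 tot 0.014 j6 -0.487 g 0.0 0.0426
[260.82042102 184.02374254] [259.88636364 185.66083916] [  0   3  29  26 572]
[260.38086567 357.18639102] [261.1318408  363.33333333] [  0   7  29  22 402]
```

View pics/w5.png

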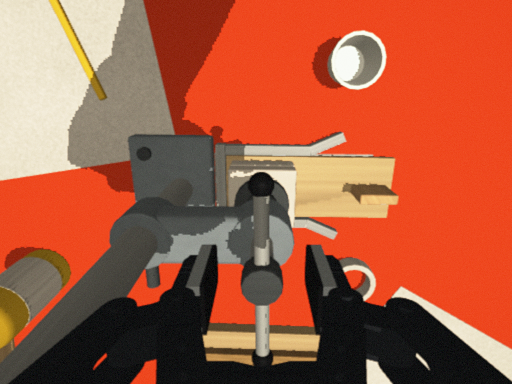

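Near ball at (261,184), hub (262,282): exactly as predicted. Descend and grip.

Call:
step_arm:
  steps:
    - {"slide":[-0.01,0,-0.3],"rot":[0,0,-0.002],"claw":0}
    - {"slide":[-0.01,0,-0.595],"rot":[0,0,-0.002],"claw":0}
    - {"slide":[-0.01,0,-0.595],"rot":[0,0,-0.002],"claw":0}
    - {"slide":[-0.01,0,-0.595],"rot":[0,0,-0.002],"claw":-1}
    - {"slide":[-0.01,0,-0.595],"rot":[0,0,-0.002],"claw":-1}

```text
time_s: 14.87
tool_pos: [0.4622, -0.1643, 0.2219]
orientation: [-0.219, 3.133, -0.001]
contact_force: [1.4, -0.3, 0.5]
grip_width: 0.0195
grasp_force: 0.0
```

Call:
step_arm:
  steps:
    - {"slide":[0,0,0],"rot":[0,0,0],"claw":-1}
    - {"slide":[0,0,0],"rot":[0,0,0],"claw":-1}
    - {"slide":[0,0,0],"rot":[0,0,0],"claw":-1}

```text
time_s: 15.12
tool_pos: [0.4626, -0.1644, 0.2225]
orientation: [-0.22, 3.131, -0.001]
contact_force: [-2.0, 0.7, 7.2]
grip_width: 0.0078
grasp_force: 58.8
```

Call:
step_arm:
  steps:
    - {"slide":[-0.004,0.044,0],"rot":[0,0,-0.067],"claw":-1}
    - {"slide":[-0.003,0.088,0],"rot":[0,0,-0.133],"claw":-1}
    - {"slide":[0.002,0.131,0],"rot":[0,0,-0.2],"claw":-1}
    - {"slide":[0.012,0.174,-0.005],"rot":[0,0,-0.267],"claw":-1}
    - {"slide":[0.026,0.216,-0.01],"rot":[0,0,-0.333],"claw":-1}

```text
time_s: 15.53
tool_pos: [0.4648, -0.1434, 0.2206]
orientation: [0.605, 3.081, -0.003]
contact_force: [-0.7, -2.8, 1.7]
grip_width: 0.0075
grasp_force: 59.1
```

```bash
python3 -c "
from h import *
tq()"
```

```text
t 15.5333 p [ 0.4648 -0.1434  0.2206] yaw 157.77 ang 159.28 r 0.0414 F [-0.7 -2.8  1.7] M [-0.534  0.243  0.381] tauF 0.117 tot 0.498 j6 0.09 g 59.1 0.0075
```

Call:
step_arm:
  steps:
    - {"slide":[0.018,0.04,-0.004],"rot":[0,0,-0.067],"claw":-1}
    - {"slide":[0.041,0.078,-0.008],"rot":[0,0,-0.133],"claw":-1}
    - {"slide":[0.067,0.113,-0.012],"rot":[0,0,-0.2],"claw":-1}
    - {"slide":[0.097,0.145,-0.016],"rot":[0,0,-0.267],"claw":-1}
    - {"slide":[0.13,0.174,-0.02],"rot":[0,0,-0.333],"claw":-1}

```text
time_s: 15.95
tool_pos: [0.4774, -0.1258, 0.2186]
orientation: [1.381, 2.82, -0.002]
contact_force: [-3.0, -2.0, 2.8]
grip_width: 0.0072
grasp_force: 59.2
```

```bash
python3 -c "
from h import *
tq()"
```

```text
t 15.95 p [ 0.4774 -0.1258  0.2186] yaw 127.8 ang 129.04 r 0.0415 F [-3.  -2.   2.8] M [-0.437  0.612  0.334] tauF 0.149 tot 0.483 j6 0.654 g 59.2 0.0072
```

Call:
step_arm:
  steps:
    - {"slide":[0.036,0.025,-0.004],"rot":[0,0,-0.067],"claw":-1}
    - {"slide":[0.074,0.047,-0.008],"rot":[0,0,-0.133],"claw":-1}
    - {"slide":[0.115,0.064,-0.012],"rot":[0,0,-0.2],"claw":-1}

```text
time_s: 16.2
tool_pos: [0.4887, -0.1192, 0.2174]
orientation: [1.806, 2.569, -0.002]
contact_force: [-3.9, -1.2, 3.5]
grip_width: 0.0075
grasp_force: 59.1
```

```bash
python3 -c "
from h import *
tq()"
```

```text
t 16.2 p [ 0.4887 -0.1192  0.2174] yaw 109.81 ang 110.9 r 0.0416 F [-3.9 -1.2  3.5] M [-0.217  0.792  0.384] tauF 0.17 tot 0.554 j6 0.987 g 59.1 0.0075
```

Call:
step_arm:
  steps:
    - {"slide":[0.042,0.013,-0.004],"rot":[0,0,-0.067],"claw":-1}
    - {"slide":[0.085,0.022,-0.008],"rot":[0,0,-0.133],"claw":-1}

```text
time_s: 16.37
tool_pos: [0.4971, -0.1169, 0.2166]
orientation: [2.064, 2.367, -0.001]
contact_force: [-5.0, -1.3, 4.0]
grip_width: 0.0077
grasp_force: 59.1
```

```bash
python3 -c "
from h import *
tq()"
```

```text
t 16.3667 p [ 0.4971 -0.1169  0.2166] yaw 97.84 ang 98.84 r 0.0416 F [-5.  -1.3  4. ] M [-0.129  0.941  0.289] tauF 0.213 tot 0.502 j6 1.204 g 59.1 0.0077
```

Call:
step_arm:
  steps:
    - {"slide":[0.044,0.004,-0.004],"rot":[0,0,-0.067],"claw":-1}
    - {"slide":[0.088,0.003,-0.008],"rot":[0,0,-0.133],"claw":-1}
    - {"slide":[0.131,-0.002,-0.012],"rot":[0,0,-0.2],"claw":-1}

```text
time_s: 16.62
tool_pos: [0.5102, -0.1168, 0.2154]
orientation: [2.409, 2.016, -0.0]
contact_force: [-3.9, 0.8, 4.1]
grip_width: 0.0076
grasp_force: 59.1
```

```bash
python3 -c "
from h import *
tq()"
```

```text
t 16.6167 p [ 0.5102 -0.1168  0.2154] yaw 79.85 ang 80.78 r 0.0417 F [-3.9  0.8  4.1] M [0.133 0.887 0.385] tauF 0.164 tot 0.549 j6 1.523 g 59.1 0.0076
```

Call:
step_arm:
  steps:
    - {"slide":[0.043,-0.01,-0.004],"rot":[0,0,-0.067],"claw":-1}
    - {"slide":[0.085,-0.024,-0.008],"rot":[0,0,-0.133],"claw":-1}

```text
time_s: 16.78
tool_pos: [0.5186, -0.1191, 0.2146]
orientation: [-2.606, -1.754, -0.0]
contact_force: [-5.3, 1.4, 4.6]
grip_width: 0.0073
grasp_force: 59.0
```

```bash
python3 -c "
from h import *
tq()"
```

```text
t 16.7833 p [ 0.5186 -0.1191  0.2146] yaw 67.88 ang 68.75 r 0.0417 F [-5.3  1.4  4.6] M [0.286 1.059 0.276] tauF 0.228 tot 0.504 j6 1.731 g 59.0 0.0073
```

Call:
step_arm:
  steps:
    - {"slide":[0.04,-0.018,-0.004],"rot":[0,0,-0.067],"claw":-1}
    - {"slide":[0.078,-0.041,-0.008],"rot":[0,0,-0.133],"claw":-1}

```text
time_s: 16.95
tool_pos: [0.5264, -0.123, 0.2138]
orientation: [-2.774, -1.473, -0.0]
contact_force: [-6.0, 2.9, 4.5]
grip_width: 0.0076
grasp_force: 59.1
```

```bash
python3 -c "
from h import *
tq()"
```

```text
t 16.95 p [ 0.5264 -0.123   0.2138] yaw 55.92 ang 56.77 r 0.0418 F [-6.   2.9  4.5] M [0.463 1.003 0.215] tauF 0.277 tot 0.491 j6 1.936 g 59.1 0.0076
```

Call:
step_arm:
  steps:
    - {"slide":[0.035,-0.026,-0.004],"rot":[0,0,-0.067],"claw":-1}
    - {"slide":[0.067,-0.056,-0.008],"rot":[0,0,-0.133],"claw":-1}
    - {"slide":[0.096,-0.089,-0.012],"rot":[0,0,-0.2],"claw":-1}

```text
time_s: 17.2
tool_pos: [0.5361, -0.1318, 0.2126]
orientation: [-2.97, -1.021, -0.001]
contact_force: [-3.8, 2.4, 4.9]
grip_width: 0.0075
grasp_force: 59.0
```

```bash
python3 -c "
from h import *
tq()"
```

```text
t 17.2 p [ 0.5361 -0.1318  0.2126] yaw 37.93 ang 38.81 r 0.0419 F [-3.8  2.4  4.9] M [0.578 0.876 0.3  ] tauF 0.178 tot 0.478 j6 2.238 g 59.0 0.0075
```

Call:
step_arm:
  steps:
    - {"slide":[0.025,-0.036,-0.004],"rot":[0,0,-0.067],"claw":-1}
    - {"slide":[0.047,-0.074,-0.008],"rot":[0,0,-0.133],"claw":-1}

```text
time_s: 17.37
tool_pos: [0.5409, -0.1391, 0.2118]
orientation: [-3.06, -0.705, -0.001]
contact_force: [-4.1, 4.2, 4.9]
grip_width: 0.0074
grasp_force: 59.0
```

```bash
python3 -c "
from h import *
tq()"
```

```text
t 17.3667 p [ 0.5409 -0.1391  0.2118] yaw 25.96 ang 26.87 r 0.0419 F [-4.1  4.2  4.9] M [0.737 0.926 0.282] tauF 0.235 tot 0.517 j6 2.436 g 59.0 0.0074
```

Call:
step_arm:
  steps:
    - {"slide":[0.017,-0.041,-0.004],"rot":[0,0,-0.067],"claw":-1}
    - {"slide":[0.03,-0.083,-0.008],"rot":[0,0,-0.133],"claw":-1}
    - {"slide":[0.039,-0.126,-0.012],"rot":[0,0,-0.2],"claw":-1}

```text
time_s: 17.62
tool_pos: [0.5449, -0.1513, 0.2106]
orientation: [-3.132, -0.219, -0.002]
contact_force: [-4.5, 5.9, 4.7]
grip_width: 0.0074
grasp_force: 59.3
```

```bash
python3 -c "
from h import *
tq()"
```

```text
t 17.6167 p [ 0.5449 -0.1513  0.2106] yaw 7.99 ang 9.25 r 0.042 F [-4.5  5.9  4.7] M [1.146 0.856 0.357] tauF 0.274 tot 0.631 j6 2.73 g 59.3 0.0074
```

Call:
step_arm:
  steps:
    - {"slide":[0.004,-0.044,-0.004],"rot":[0,0,-0.067],"claw":-1}

```text
time_s: 17.7
tool_pos: [0.5454, -0.1555, 0.2103]
orientation: [-3.138, -0.054, -0.002]
contact_force: [-3.3, 7.0, 5.4]
grip_width: 0.0074
grasp_force: 59.5
```

```bash
python3 -c "
from h import *
tq()"
```

```text
t 17.7 p [ 0.5454 -0.1555  0.2103] yaw 1.97 ang 3.39 r 0.042 F [-3.3  7.   5.4] M [1.311 0.653 0.415] tauF 0.301 tot 0.716 j6 2.828 g 59.5 0.0074
```

Call:
step_arm:
  steps:
    - {"slide":[-0.001,-0.044,-0.004],"rot":[0,0,-0.067],"claw":-1}

```text
time_s: 17.78
tool_pos: [0.5454, -0.1598, 0.2099]
orientation: [-3.137, 0.111, -0.002]
contact_force: [-2.9, 6.6, 4.6]
grip_width: 0.0077
grasp_force: 59.7
```

```bash
python3 -c "
from h import *
tq()"
```

```text
t 17.7833 p [ 0.5454 -0.1598  0.2099] yaw -4.05 ang -2.43 r 0.0419 F [-2.9  6.6  4.6] M [1.469 0.538 0.478] tauF 0.271 tot 0.749 j6 2.926 g 59.7 0.0077
```

Readings 0.63, 0.72 and 0.75 N m over successive steps match the 0.06 N m per 0.1 rad stiffening, so the clamp is right. I'll let go and rise.

Call:
step_arm:
  steps:
    - {"slide":[0,0,0],"rot":[0,0,0],"claw":-1}
    - {"slide":[0,0,0],"rot":[0,0,0],"claw":0}
    - {"slide":[0,0,0],"rot":[0,0,0],"claw":0}
    - {"slide":[0,0,0],"rot":[0,0,0],"claw":0}
    - {"slide":[0,0,0.2],"rot":[0,0,0],"claw":0}

```text
time_s: 18.2
tool_pos: [0.544, -0.1609, 0.2254]
orientation: [-3.139, 0.106, 0.008]
contact_force: [-0.4, 0.2, -0.6]
grip_width: 0.0428
grasp_force: 0.0
```

Call:
step_arm:
  steps:
    - {"slide":[0,0,0.35],"rot":[0,0,0],"claw":0}
    - {"slide":[0,0,0.7],"rot":[0,0,0],"claw":0}
    - {"slide":[0,0,1],"rot":[0,0,0],"claw":0}
    - {"slide":[0,0.1,1],"rot":[0,0,0.07],"claw":0}
    - {"slide":[0,0.3,1],"rot":[0,0,0.14],"claw":0}

```text
time_s: 18.62
tool_pos: [0.5463, -0.1326, 0.3309]
orientation: [3.13, 0.243, 0.007]
contact_force: [1.3, 0.7, -0.7]
grip_width: 0.043
grasp_force: 0.0
```

Call:
step_arm:
  steps:
    - {"slide":[0,0.3,0.1],"rot":[0,0,0.07],"claw":0}
    - {"slide":[0,0.6,0.2],"rot":[0,0,0.14],"claw":0}
    - {"slide":[0,0.9,0.2],"rot":[0,0,0.22],"claw":0}
    - {"slide":[0,1,0.2],"rot":[0,0,0.3],"claw":0}
    - {"slide":[0,1,0.2],"rot":[0,0,0.38],"claw":0}

```text
time_s: 19.03
tool_pos: [0.5454, -0.0288, 0.3491]
orientation: [2.919, 1.161, 0.002]
contact_force: [0.8, -0.7, -0.3]
grip_width: 0.0425
grasp_force: 0.0
```

Call:
step_arm:
  steps:
    - {"slide":[-0.2,0.4,0],"rot":[0,0,0.07],"claw":0}
    - {"slide":[-0.4,0.8,0],"rot":[0,0,0.14],"claw":0}
    - {"slide":[-0.6,1,0],"rot":[0,0,0.22],"claw":0}
    - {"slide":[-0.8,1,0],"rot":[0,0,0.3],"claw":0}
    - {"slide":[-1,1,0],"rot":[0,0,0.38],"claw":0}

```text
time_s: 19.45
tool_pos: [0.4443, 0.0701, 0.3485]
orientation: [2.451, 1.965, 0.0]
contact_force: [-0.3, -0.5, 0.4]
grip_width: 0.0428
grasp_force: 0.0
```

Run:
```python
from h import *
tq()
a=manip.grab_frame("scene")[105:255,140:300,::-1];b=manip.grab_frame("top")[110:210,190:370,::-1]
a=cv2.resize(a,(400,375),interpolation=3);b=cv2.resize(b,(675,375),interpolation=3)[:, 275:];cv2.imwrite("pics/end.png",np.hstack([a,b]))
```

```text
t 19.45 p [0.4443 0.0701 0.3485] yaw 77.43 ang 104.54 r 0.2356 F [-0.3 -0.5  0.4] M [0.003 0.029 0.11 ] tauF 0.111 tot 0.22 j6 1.947 g 0.0 0.0428
```

View pics/end.png

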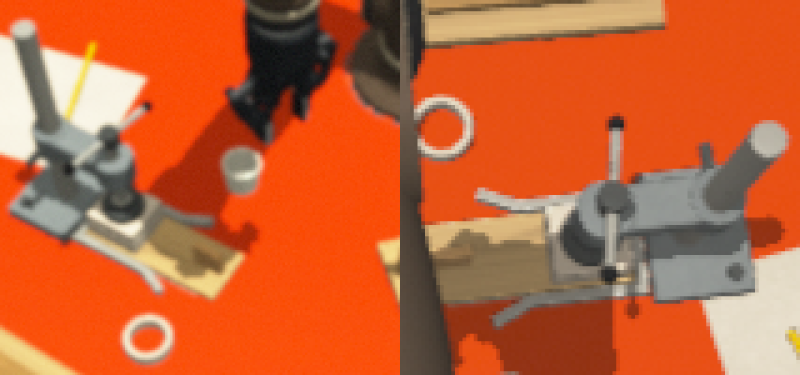

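The end view shows the platen seated on the mould at left (125,205). The board lies between the rails up to the stop at right (635,270), and the tape and pot are unmoved. I'm handing in.

```bash
python3 -c "
from plant import manip
print(manip.close_job())"
```

```text
the job is handed in; nothing more can be done
None
```

I slid the smaller board home against the back stop and clamped the mould at about 0.75 N m (0.49 N m running free), then let go of everything and handed in at about 19.5 s; the verdict wasn't shown.

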